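# Click the memory cartridge into the recorder's push-push slot

## Robot

A 6-joint arm with a two-finger parallel gripper is mounted at the origin on a cart in front of the work surface, level with it; the furniture and walls round the work are solid. World frame = base frame: x ahead of the robot, y to its left, z up, the work surface at z = 0. Lengths are in m, angles in rad, forces in N, time in s.
With the tool pointing down it reaches from about 0.425 to 0.95 m from the base axis. Payload 3.5 kg.
Tool frame: the origin (TCP) lies at the very end of the fingers, on their centre line; the grasp point (between the pads) lies ctrl.grip_point_offset behind it (ctrl.grip_point_offset is the distance from the TCP to the grasp point, in m); z points along the fingers, y is the direction in which the jaws open and shut (so a half turn about z gives the same grasp; the last joint's range is limited). The gripper opens to 85 mm and grips with 20 to 120 N. Pads are 22 mm wide; open, the fingers measure 114 mm over their backs; the gripper's body (76 mm by 85 mm) begins 54 mm behind the grasp point. The pads swing forward as they close: fully open they stand 13 mm farther back than shut.
Start: joints at [0.991, 0.286, 1.577, -0, 1.279, -0.15], TCP at [0.281, 0.614, 0.231] pointing down, gripper open.
Joint ranges: [-2.77, 2.77], [-0.9, 2.22], [0.21, 2.48], [-1.53, 4.67], [0.24, 2.81], [-2.84, 2.84]. Speed limits (rad/s): [2.79, 2.79, 3.14, 3.14, 3.14, 3.14].

## Interface

Orientations are given as a unit quaternion [x, y, z, w].
In Python, from plant import telemetry, imaging, ticket, finder, ctrl gives the robot as it stands. The module is installed in compiled form; this text tells all that it offers.
- The arm moves only by the shell command python3 -m crank 'ROWS' [FORCE]. ROWS is JSON, a list of rows, each a list of 7 numbers: the shift along the tool's x, y, z scaled (see below), then the turn, a rotation vector about the tool's x, y, z scaled (see below), then the opening, from 0 (shut) to 1 (fully open). A call has 1 to 12 rows; each row is the pose to reach, as a shift and turn from the pose commanded when the call began, along the tool's axes at that moment; what a row does not reach only later rows make up. The controller multiplies each number of a shift by 0.15 m and each number of a turn by 90 degrees. A row lasts 1/10 s, in which the tool goes at most 50 mm and 8.59 degrees, less where a joint would pass 70% of its speed; a pose out of reach is approached as far as the arm can. A call with a number of a shift or a turn outside -1 to 1 is refused whole. A call with a gripper value outside its range is refused whole. The fingers move at their own pace and stop on an object; FORCE is the grip in N (left out, the last holds). Time passes only in rows, so rows that repeat a pose let the fingers close. It gives the time, the measured TCP pose, the force and the opening at its end, in the units of the state.
- telemetry.get_state(): the state, without advancing time (a new reading comes with each control period).
- imaging.read_camera(name): name is "scene" or "top" or "wrist"; returns a dict with "pixels" (420x560x3 uint8, red, green, blue), "vfov" (degrees; the focal length in pixels is half the picture's height over the tangent of half this angle, whatever the lens; pixels are square), "cx", "cy" (the principal point, pixels), "rvec" (rotation vector, rad) and "tvec" (3), from world to camera coordinates, as OpenCV has them. Camera axes: x right, y down, z forward; pixel columns grow to the right and rows downward; lengths in m; the calibration is good to about 2 mm. A picture is of the moment at which its call begins. There is no depth.
- ticket.sign_off(): hands the job in, once; it reports no verdict.
Trained networks look in a picture, given as the dict that the camera call returned (one of the last four; its "shot" number tells which), for a name from the list of things; names that differ only in an ending like _2 or _b are one class to them, and where a whole thing is asked for, a point or a joint stands for the part that bears it (a point fixed in the world has none). Each returns a list of dicts, best first, with "confidence" (0 to 1); they miss things now and then, are a little off and sometimes report something else, mostly with a low value. They report only what shows in the picture. A call takes as long as a camera call. They do not tell look-alikes from the thing itself.
- finder.masks_of(label, picture): "pixels" (420x560 bool, what is visible of it) and "extent" ([left, top, right, bottom] in pixels, round what is visible of it).
- finder.pinpoint(label, picture): "location" ([row, column] in pixels: a listed point, or the origin of a listed thing).
The state is a dict: "time": time; "qpos": joint angles; "dq": joint speeds; "joint_efforts": joint torques, N m; "eef_pos": TCP position; "tcp_rot": TCP orientation; "contact_force": force on the tool from outside, world axes, zero at the start; "wrist_torque": the same for the moment, N m; "opening": opening from 0.0 (shut) to 1.0 (fully open).
Only numpy, scipy, OpenCV 4.12 (cv2) and the standard library are available. Lean on these libraries where they do the work, as an engineer would, in place of code of your own. Each camera call takes 0.05 s, during which the arm holds its last target.

## Task

Take the memory cartridge out of its stand, put it upright into the slot on top of the test recorder, press it gently but right down onto its stop, and leave it latched in the low position when you let go. The push-push carriage hidden in the slot may have been left up or down, so a press may make the cartridge pop up instead: then press it down again until it stays down. Feel for the stop, which lies a little higher or lower each time, and do not force it.

Things in the scene. Friction and masses are not known exactly. Their poses are not given: they have to be found in the camera images.
- cartridge_centre (a point): Centre of the memory cartridge: upright black plastic block 40 (its x) x 16 (its y) x 80 mm (z), about 80 g, grip ribs on its upper half; the lowest 8 mm taper to 34 x 10 mm. The point is 40 mm below its top. At first it stands loosely 16 mm deep in the stand. It may go into the slot either way round and be pressed by its top or while held.
- stand: Low aluminium block 70 x 46 x 22 mm, fixed, with a pocket 42 x 18 mm and 16 mm deep, long side along the stand's x, in which the cartridge stands at first. Origin at the centre of its underside, on the bench.
- recorder: Grey test recorder, a fixed box 100 (x) x 110 (y) x 80 mm, slot in its top. Origin: centre of its underside. Push-push: pressed to the stop and let go, an up carriage latches down, a latched one comes up; it clicks only in the last 1.5 mm before the stop. It starts up or latched, unseen. Its spring pushes back with 5 to 7 N; the stop is rubber (6 N/mm above 9 N): press past 10 N, never 25 N.
- slot_mouth (a point): Centre of the slot's mouth in the recorder's top. Slot 43 (recorder's x) x 19 mm, 60 mm deep; a sprung carriage in it bears the cartridge's foot. Height of the cartridge's centre over this point: carriage up +8 mm, latched down +1.2 mm, at the stop -5.3 mm; all three shifted together by up to 2 mm either way by a hidden setting, new each time.
Mind the look-alikes: they are no part of the job. There is more than one size of the part that bears cartridge_centre; the job needs the middle-sized.

How it is judged:
On the way, in this order (a step that is already met when the one before it is completed fails the run):
1. the cartridge stands in the recorder's slot, its foot well inside (horizontal distance between cartridge_centre and slot_mouth below 0.004 m and z of cartridge_centre in the frame of slot_mouth below 0.014 m), for 0.1 s.
2. the cartridge is pressed onto the slot's bottom stop, with more than 10 N (contact force between cartridge and recorder above 10 N and z of cartridge_centre in the frame of slot_mouth below -0.0025 m), for 0.05 s.
At the end, for the whole second after the job is handed in: The cartridge stands upright (within 0.08 rad) in the recorder's slot, within 4 mm of its axis, at rest and latched down: its centre less than 4.6 mm above the slot's mouth (latched it is 0.8 mm below to 3.2 mm above the mouth, popped up 6 to 10 mm above) (horizontal distance between cartridge_centre and slot_mouth below 0.004 m and z of cartridge_centre in the frame of slot_mouth below 0.0046 m and angle between cartridge_centre's own z axis and vertical below 0.08 rad and linear speed of cartridge below 0.02 m/s); the robot touches nothing.
It fails at once if the cartridge is forced against the recorder with more than 25 N (contact force between cartridge and recorder above 25 N).
It also fails if it takes over 48 s, if anything falls off the work surface, if the arm or the gripper's body presses on something with over 40 N, if the wrist force passes 120 N, or if a joint passes its speed limit or range.

## Working session

There is one attempt and no reset: what is moved stays moved. The work goes in short steps, Python scripts to look and compute and a shell command to move; the robot and the scene stay as the last step left them, time stands still between calls to the robot, and variables do not carry over. Pictures are saved under pics/ and viewed, and the job is handed in when it is done.

```bash
mkdir -p pics
cat > h.py <<'E'
from plant import telemetry, imaging, ticket, finder, ctrl
import numpy as np, cv2
def K(p):
    f=p["pixels"].shape[0]/2/np.tan(np.radians(p["vfov"])/2)
    return np.array([[f,0,p["cx"]],[0,f,p["cy"]],[0,0,1.]])
def ray(p,row,col):
    R=cv2.Rodrigues(np.array(p["rvec"],float))[0];t=np.array(p["tvec"],float).ravel()
    d=R.T@np.linalg.inv(K(p))@np.array([col,row,1.]);return -R.T@t,d
def onz(p,row,col,z):
    o,d=ray(p,row,col);return o+d*(z-o[2])/d[2]
def proj(p,X):
    return cv2.projectPoints(np.array(X,float).reshape(-1,1,3),np.array(p["rvec"],float),np.array(p["tvec"],float),K(p),None)[0].reshape(-1,2)
def save(p,n,im=None):
    cv2.imwrite("pics/"+n,cv2.cvtColor(p["pixels"] if im is None else im,cv2.COLOR_RGB2BGR))
E
python3 - <<'E'
from h import *
s=telemetry.get_state();print(s, ctrl.grip_point_offset)
for n in ["scene","top","wrist"]:
    p=imaging.read_camera(n);save(p,n+"0.png");print(n,p["vfov"],ray(p,210,280))
    for l in ["cartridge_centre","stand","recorder","slot_mouth"]:
        print(l,[(np.round(d["location"],1).tolist(),round(d["confidence"],2)) for d in finder.pinpoint(l,p)])
        if l!="slot_mouth": print("  m",[(np.round(d["extent"]).tolist(),round(d["confidence"],2)) for d in finder.masks_of(l,p)])
E
```

```text
{'time': 0.0, 'qpos': array([ 9.90978892e-01,  2.87215359e-01,  1.57824533e+00, -4.38092739e-06,
        1.27857365e+00, -1.50009164e-01]), 'dq': array([-8.75890066e-04,  6.35861669e-05, -7.22649359e-04, -1.28708974e-03,
        1.42444031e-03, -7.43601921e-04]), 'joint_efforts': array([-7.59900613e-04, -4.05988276e+01, -2.92618454e+01, -1.53001029e-04,
        5.72582256e-03, -2.59276867e-06]), 'eef_pos': array([0.28087277, 0.61303939, 0.22987705]), 'tcp_rot': array([ 2.13252992e-01,  9.76996249e-01, -1.14120551e-03, -4.33721784e-04]), 'contact_force': array([-0.12899882, -0.58472939,  0.11664361]), 'wrist_torque': array([0.04855782, 0.00501163, 0.02674577]), 'opening': 0.9966997054336532} 0.0187
scene 43.60092186660399 (array([-0.09289671, -0.59648038,  0.81856472]), array([ 0.5202978 ,  0.57334581, -0.63304821]))
cartridge_centre [([165.1, 177.9], 0.67), ([203.8, 287.6], 0.59), ([189.4, 253.2], 0.57)]
  m [([166.0, 143.0, 192.0, 186.0], 0.87), ([281.0, 194.0, 290.0, 215.0], 0.78), ([245.0, 172.0, 262.0, 204.0], 0.61)]
stand [([204.9, 254.6], 0.88)]
  m [([240.0, 192.0, 268.0, 213.
[... 292 characters left out ...]
ridge_centre [([190.3, 255.7], 0.61), ([202.7, 224.7], 0.58), ([236.9, 155.2], 0.54)]
  m [([141.0, 230.0, 168.0, 242.0], 0.5), ([254.0, 185.0, 262.0, 194.0], 0.42), ([375.0, 158.0, 431.0, 205.0], 0.3)]
stand [([205.7, 229.1], 0.81)]
  m [([215.0, 189.0, 238.0, 218.0], 0.51)]
recorder [([184.4, 394.4], 0.58)]
  m [([376.0, 159.0, 432.0, 205.0], 0.75)]
slot_mouth [([178.2, 406.0], 0.74), ([201.7, 227.2], 0.38)]
wrist 68.25433982167613 (array([0.208937  , 0.64612209, 0.37393054]), array([ 0.29618151, -0.12043388, -0.94769416]))
cartridge_centre [([367.9, 182.5], 0.84)]
  m [([170.0, 331.0, 212.0, 380.0], 0.94)]
stand []
  m [([90.0, 403.0, 129.0, 418.0], 0.89)]
recorder []
  m []
slot_mouth []
```

Run:
```python
from h import *
a=cv2.imread("pics/scene0.png");cv2.imwrite("pics/s0c.png",cv2.resize(a[120:350,130:490],None,fx=2.2,fy=2.2,interpolation=cv2.INTER_CUBIC))
a=cv2.imread("pics/top0.png");cv2.imwrite("pics/t0c.png",cv2.resize(a[120:300,120:450],None,fx=2.4,fy=2.4,interpolation=cv2.INTER_CUBIC))
```

```text
(no output)
```

View pics/s0c.png

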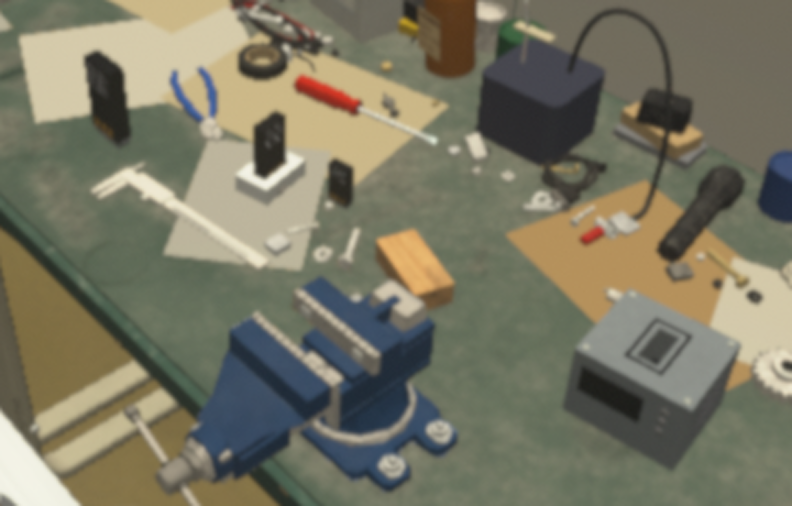

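View pics/t0c.png

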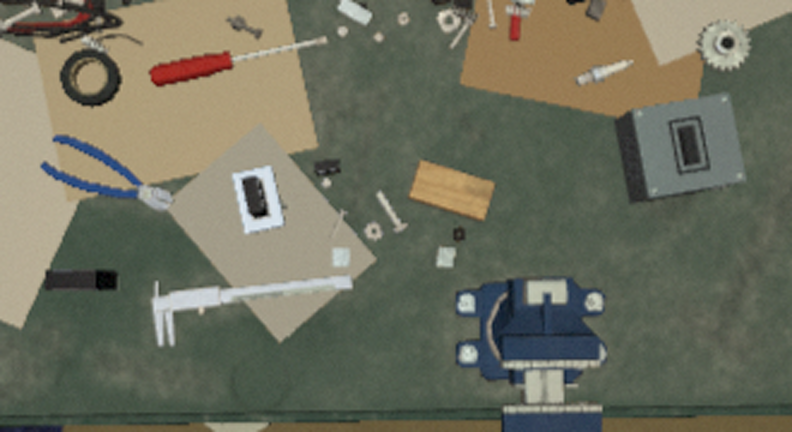

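View pics/wrist0.png

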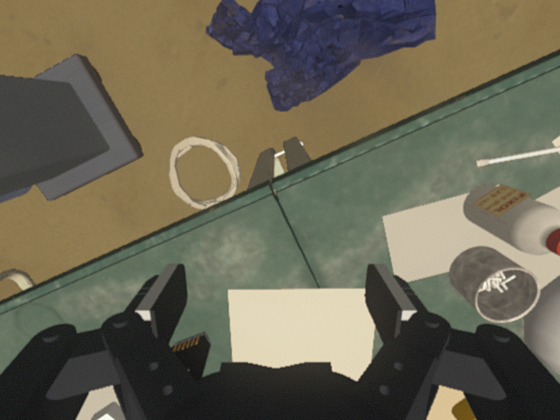

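The middle-sized cartridge is the one in the white stand, at scene pixel ~(252,186) and top ~(227,200). The recorder is at top ~(404,180). The look-alikes stand at scene (178,165), large, and (285,204), small. Next I'll measure the poses.

Run:
```python
from h import *
s=telemetry.get_state()
P={n:imaging.read_camera(n) for n in ["scene","top"]}
p=P["top"]; im=p["pixels"].astype(int)
# stand white
m=((im.min(2)>185)).astype(np.uint8); m[:, :205]=0; m[:,250:]=0; m[:185]=0; m[222:]=0
n,l,st,c=cv2.connectedComponentsWithStats(m); i=1+np.argmax(st[1:,4]); pts=np.argwhere(l==i)[:,::-1].astype(np.float32)
r=cv2.minAreaRect(pts);print("stand px",r)
W=np.array([onz(p,y,x,.022)[:2] for x,y in cv2.boxPoints(r)]);print(W.round(4), W.mean(0), np.linalg.norm(np.diff(W,axis=0),axis=1))
for a in (W[1]-W[0],W[2]-W[1]): print(np.degrees(np.arctan2(a[1],a[0])))
mk=finder.masks_of("recorder",p)[0]; 
pts=np.argwhere(mk["pixels"])[:,::-1].astype(np.float32);r=cv2.minAreaRect(pts);print("rec px",r)
W=np.array([onz(p,y,x,.08)[:2] for x,y in cv2.boxPoints(r)]);print(W.round(4),W.mean(0))
a=im[150:215,365:440].astype(np.uint8);cv2.imwrite("pics/rec_t.png",cv2.resize(a[:,:,::-1],None,fx=8,fy=8,interpolation=cv2.INTER_CUBIC))
a=P["scene"]["pixels"][235:340,375:480];cv2.imwrite("pics/rec_s.png",cv2.resize(a[:,:,::-1],None,fx=5.5,fy=5.5,interpolation=cv2.INTER_CUBIC))
a=p["pixels"][180:225,205:255];cv2.imwrite("pics/st_t.png",cv2.resize(a[:,:,::-1],None,fx=12,fy=12,interpolation=cv2.INTER_CUBIC))
# triangulate
for l in ["stand","slot_mouth","recorder","cartridge_centre"]:
    for n in P:
        for d in finder.pinpoint(l,P[n]): print(l,n,np.round(d["location"],1),round(d["confidence"],2),onz(P[n],*d["location"],{"stand":0,"slot_mouth":.08,"recorder":0,"cartridge_centre":.046}[l]).round(4))
```

```text
stand px ((227.1024169921875, 202.47804260253906), (24.864120483398438, 16.203582763671875), 77.90524291992188)
[[0.5761 0.2411]
 [0.5851 0.1978]
 [0.5183 0.1838]
 [0.5094 0.2269]] [0.5472057  0.21237925] [0.0442157  0.06831128 0.04406772]
-78.22841426827908
-168.1752945532195
rec px ((402.8302001953125, 181.09434509277344), (39.19203186035156, 49.38932800292969), 79.3803482055664)
[[ 0.6347 -0.1822]
 [ 0.6582 -0.312 ]
 [ 0.5557 -0.3279]
 [ 0.5328 -0.1987]] [ 0.59537115 -0.25518594]
stand scene [201.8 255.9] 0.85 [0.5553 0.2084 0.    ]
stand top [202.2 228.6] 0.65 [0.5497 0.2104 0.    ]
slot_mouth scene [276.4 430.3] 0.97 [ 0.6016 -0.2673  0.08  ]
slot_mouth top [177.5 405.7] 0.56 [ 0.6047 -0.263   0.08  ]
recorder scene [303.4 423.7] 0.69 [ 0.6042 -0.268  -0.    ]
recorder top [185.  396.2] 0.73 [ 0.5945 -0.2612  0.    ]
cartridge_centre scene [191.5 255.4] 0.85 [0.5435 0.195  0.046 ]
cartridge_centre scene [163.8 176. ] 0.8 [0.4615 0.4198 0.046 ]
cartridge_centre scene [203.9 284.5] 0.62 [0.5652 0.1134 0.046 ]
cartridge_centre top [234.9 153.6] 0.75 [0.4605 0.4048 0.046 ]
cartridge_centre top [201.1 225. ] 0.59 [0.549  0.2156 0.046 ]
cartridge_centre top [190.  255.9] 0.43 [0.5782 0.1328 0.046 ]
```

View pics/rec_t.png

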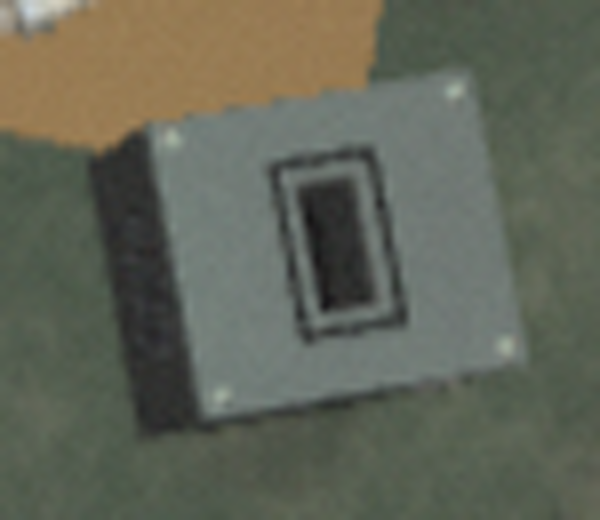

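View pics/st_t.png

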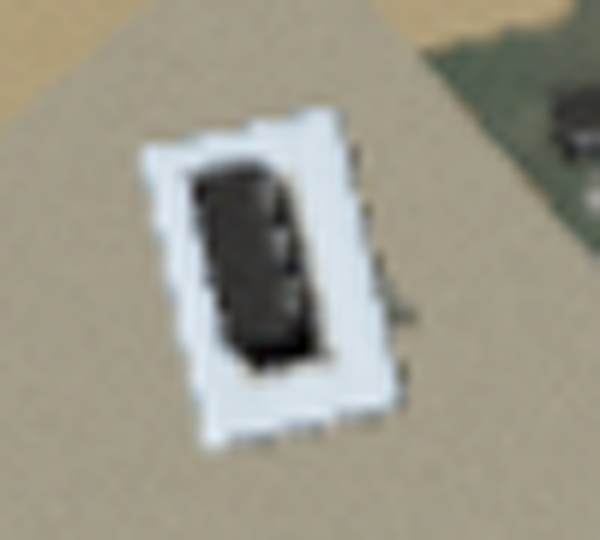

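```bash
cat >> h.py <<'E'
from scipy.spatial.transform import Rotation as Ro
def plan(target, yaw_y_deg, verb=True):
    """row numbers to reach target pos with tool down and tool y along yaw (mod 180)"""
    s=telemetry.get_state(); R=Ro.from_quat(s["tcp_rot"])
    best=None
    for k in (0,180):
        a=np.radians(yaw_y_deg+k); y=np.array([np.cos(a),np.sin(a),0]); z=np.array([0,0,-1.]); x=np.cross(y,z)
        T=Ro.from_matrix(np.c_[x,y,z]); rv=(R.inv()*T).as_rotvec()
        if best is None or np.linalg.norm(rv)<np.linalg.norm(best): best=rv
    d=R.inv().apply(np.array(target)-s["eef_pos"])
    print("pos",s["eef_pos"].round(4),"q6",s["qpos"][5].round(3),"t",s["time"],"f",s["contact_force"].round(2),"op",round(s["opening"],3))
    print("shift",(d/.15).round(4),"turn",(best/(np.pi/2)).round(4),"deg",np.degrees(best).round(2))
E
python3 - <<'E'
from h import *
p=imaging.read_camera("top")
q=lambda x,y:onz(p,150+y/8,365+x/8,.08)
C=np.array([q(152,122),q(468,70),q(525,360),q(203,418)])[:,:2];print(C.round(4),C.mean(0))
for i in range(4):
    a=C[(i+1)%4]-C[i];print(np.linalg.norm(a),np.degrees(np.arctan2(a[1],a[0])))
print("slot",q(340,245))
plan([.547,.212,.2],101.8)
E
```

```text
[[ 0.6376 -0.2062]
 [ 0.6543 -0.3119]
 [ 0.5579 -0.3277]
 [ 0.5396 -0.2205]] [ 0.59734185 -0.26660276]
0.1069577527258271 -81.00971344145
0.09775124963149108 -170.66942272562434
0.10873766396918796 99.6727796970345
0.09905191930347523 8.300977294862045
slot [ 0.59636534 -0.26750401  0.08      ]
pos [0.2812 0.6136 0.2313] q6 -0.15 t 1.8 f [0.21 0.1  0.31] op 0.998
shift [-2.7263 -1.6956  0.2087] turn [-0.     -0.     -0.4047] deg [ -0.    -0.   -36.42]
```

View pics/top0.png

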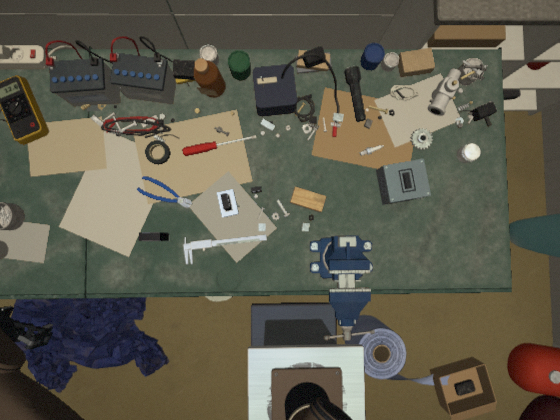

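View pics/scene0.png

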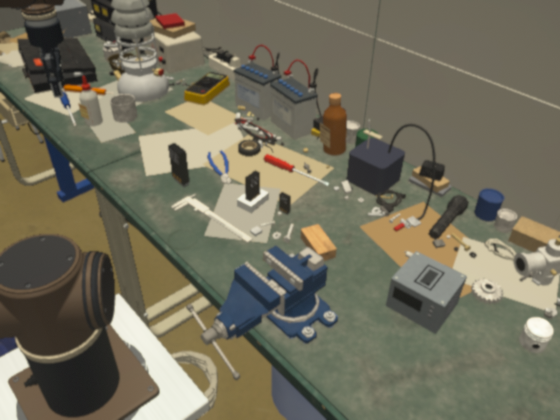

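View pics/rec_s.png

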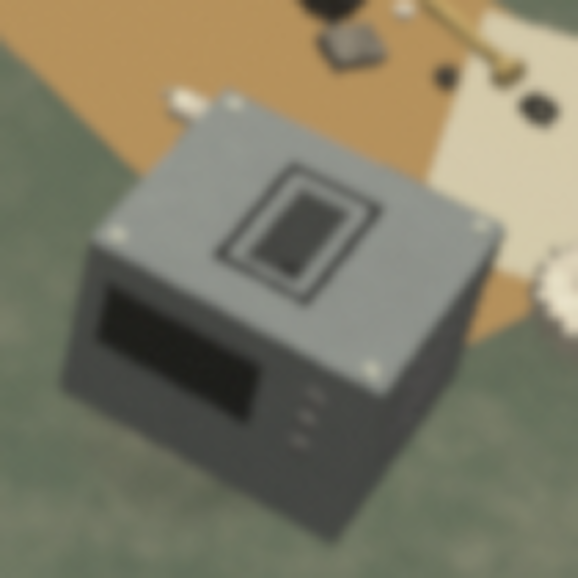

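```bash
python3 -m crank '[[-0.95,-0.59,0,0,0,-0.405,1],[-0.95,-0.59,0,0,0,-0.405,1],[-0.95,-0.59,0,0,0,-0.405,1],[-0.95,-0.59,0,0,0,-0.405,1],[-0.95,-0.59,0,0,0,-0.405,1]]' 60; python3 -c "
from h import *
plan([.547,.212,.2],101.8)"
```

```text
time: 2.3
eef_pos: [0.3758, 0.4713, 0.2316]
tcp_rot: [-0.103, 0.995, -0.0, 0.0]
contact_force: [0.6, 1.6, 0.4]
opening: 0.997
pos [0.3758 0.4713 0.2316] q6 -1.047 t 2.3 f [0.64 1.56 0.4 ] op 0.997
shift [-0.7634 -1.9256  0.2119] turn [-0.0004  0.0003  0.0001] deg [-0.03  0.03  0.01]
```

```bash
python3 -m crank '[[-0.38,-0.96,0,0,0,0,1],[-0.38,-0.96,0,0,0,0,1],[-0.38,-0.96,0,0,0,0,1],[-0.38,-0.96,0,0,0,0,1]]' && python3 -m crank '[[-0.383,-0.966,0.1,0,0,0,1],[-0.383,-0.966,0.1,0,0,0,1],[-0.383,-0.966,0.1,0,0,0,1],[-0.383,-0.966,0.1,0,0,0,1],[-0.383,-0.966,0.1,0,0,0,1],[-0.383,-0.966,0.1,0,0,0,1]]'; python3 -c "
from h import *
plan([.547,.212,.2],101.8)
p=imaging.read_camera('wrist');save(p,'w1.png')
print(ray(p,210,280))
for l in ['cartridge_centre','stand']: print(l,[(np.round(d['location'],1).tolist(),round(d['confidence'],2)) for d in finder.pinpoint(l,p)])
print(proj(p,[[.547,.212,z] for z in (0,.022,.046,.086)]))
"
```

```text
time: 2.7
eef_pos: [0.4619, 0.3406, 0.2316]
tcp_rot: [-0.1, 0.995, -0.001, 0.001]
contact_force: [0.5, 0.4, 0.8]
opening: 0.997
time: 3.3
eef_pos: [0.5446, 0.2156, 0.2164]
tcp_rot: [-0.103, 0.995, 0.0, -0.0]
contact_force: [-0.9, -0.6, -0.7]
opening: 0.998
pos [0.5446 0.2156 0.2164] q6 -1.575 t 3.3 f [-0.92 -0.56 -0.7 ] op 0.998
shift [-0.0111 -0.0267  0.1093] turn [ 0.0005 -0.0001  0.0007] deg [ 0.04 -0.01  0.06]
(array([0.46681976, 0.1988117 , 0.35898566]), array([ 0.30899472,  0.08014374, -0.94786669]))
cartridge_centre [([186.2, 270.3], 0.92), ([137.2, 478.6], 0.88), ([196.9, 192.7], 0.65)]
stand [([179.5, 271.6], 0.9)]
[[272.38094604 178.27577568]
 [272.19450339 182.64345729]
 [271.96352821 188.05437602]
 [271.4962236  199.00164417]]
```

View pics/w1.png

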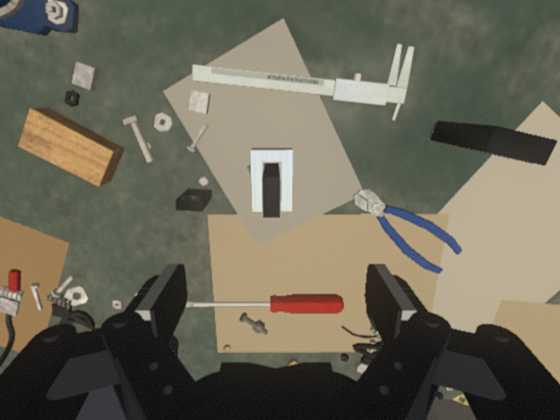

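The stand sits centred at ~(272,181), square with the picture, with the cartridge at ~(271,190). I'll measure it more precisely.

```bash
python3 -c "
from h import *
p=imaging.read_camera('wrist');im=p['pixels'].astype(int)
m=((im.min(2)>170)).astype(np.uint8); m[:140]=0;m[225:]=0;m[:,:240]=0;m[:,305:]=0
pts=np.argwhere(m)[:,::-1].astype(np.float32);r=cv2.minAreaRect(pts);print(r)
W=np.array([onz(p,y,x,.022)[:2] for x,y in cv2.boxPoints(r)]);print(W.round(4),W.mean(0))
for i in range(2):
    a=W[i+1]-W[i];print(np.linalg.norm(a),np.degrees(np.arctan2(a[1],a[0])))
a=p['pixels'][140:230,230:310].copy();cv2.imwrite('pics/w1c.png',cv2.resize(a[:,:,::-1],None,fx=7,fy=6.6,interpolation=cv2.INTER_CUBIC))
"
```

```text
((271.0, 180.49998474121094), (41.99999237060547, 60.99999237060547), 0.0)
[[0.585  0.1944]
 [0.5165 0.1816]
 [0.5071 0.226 ]
 [0.5749 0.2416]] [0.54589752 0.21087149]
0.0696224003933395 -169.44351468628744
0.04536754434814886 102.01263241614873
```

View pics/w1c.png

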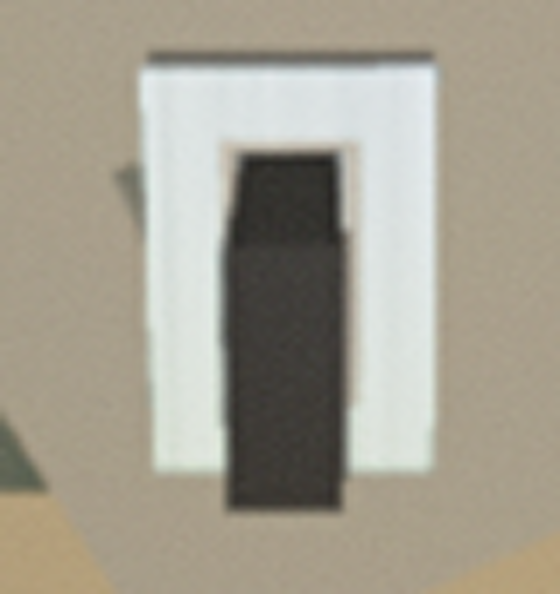

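```bash
python3 -c "
from h import *
p=imaging.read_camera('wrist')
C=np.array([onz(p,140+y/6.6-.5,230+x/7-.5,.086)[:2] for x,y in [(230,243),(340,243),(343,510),(228,510)]])
print(C.round(4),C.mean(0))
for i in range(4):
    a=C[(i+1)%4]-C[i];print(np.linalg.norm(a).round(4),np.degrees(np.arctan2(a[1],a[0])))
plan([.5465,.2125,.12],101.5)
plan([.5465,.2125,.060],101.5)
"
```

```text
[[0.5279 0.2   ]
 [0.525  0.2138]
 [0.5626 0.2223]
 [0.5658 0.2073]] [0.54533917 0.21082998]
0.0141 102.01031445997313
0.0386 12.745515520247219
0.0154 -77.98870153672462
0.0386 -169.14123916560064
pos [0.5445 0.2157 0.2166] q6 -1.575 t 3.55 f [-0.77 -0.6   0.09] op 1.003
shift [-0.0083 -0.024   0.6438] turn [0.0001 0.0002 0.0049] deg [0.01 0.02 0.44]
pos [0.5445 0.2157 0.2166] q6 -1.575 t 3.55 f [-0.77 -0.6   0.09] op 1.003
shift [-0.0082 -0.024   1.0438] turn [0.0001 0.0002 0.0049] deg [0.01 0.02 0.44]
```

```bash
python3 -m crank '[[-0.004,-0.031,0.3,0,0,0,1],[-0.004,-0.031,0.6,0,0,0,1],[-0.004,-0.031,0.9,0,0,0,1],[-0.004,-0.031,0.9,0,0,0,1],[-0.004,-0.031,0.9,0,0,0,1]]'; python3 -c "
from h import *
plan([.546,.2112,.059],101.8)
p=imaging.read_camera('wrist');save(p,'w2.png')
"
```

```text
time: 4.05
eef_pos: [0.5463, 0.2105, 0.0814]
tcp_rot: [-0.103, 0.995, -0.0, -0.001]
contact_force: [-0.2, -0.2, 1.4]
opening: 0.999
pos [0.5463 0.2105 0.0814] q6 -1.583 t 4.05 f [-0.17 -0.17  1.38] op 0.999
shift [0.0007 0.0049 0.1495] turn [ 0.     -0.0008  0.0008] deg [ 0.   -0.07  0.07]
```

View pics/w2.png

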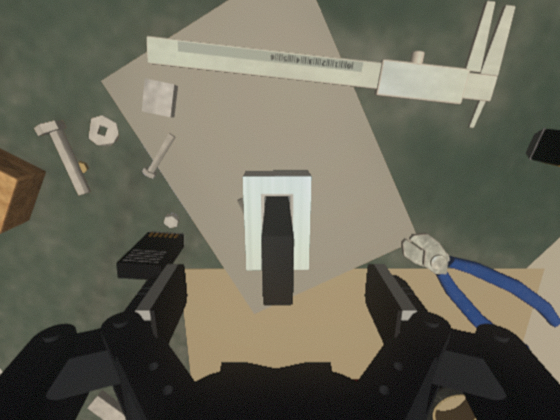

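Fingers straddle the cartridge (cols 262–293, finger midpoint ~277). The small look-alike at (150,255) is clear of the left finger. Now I'll descend and grip.

```bash
python3 -m crank '[[0.001,0.004,0.15,0,0,0,1],[0.001,0.004,0.15,0,0,0,1],[0.001,0.004,0.15,0,0,0,0],[0.001,0.004,0.15,0,0,0,0],[0.001,0.004,0.15,0,0,0,0],[0.001,0.004,0.15,0,0,0,0],[0.001,0.004,0.15,0,0,0,0],[0.001,0.004,0.15,0,0,0,0],[0.001,0.004,0.15,0,0,0,0],[0.001,0.004,0.15,0,0,0,0]]' 60; python3 -c "
from h import *
plan([.546,.2112,.059],101.8)
p=imaging.read_camera('wrist');save(p,'w3.png')
"
```

```text
time: 5.1
eef_pos: [0.5469, 0.2108, 0.0595]
tcp_rot: [-0.103, 0.995, 0.0, 0.001]
contact_force: [-0.1, 1.3, 4.4]
opening: 0.175
pos [0.5469 0.2108 0.0595] q6 -1.582 t 5.1 f [-0.15  1.27  4.43] op 0.175
shift [0.0055 0.0039 0.0035] turn [0.0001 0.0008 0.0002] deg [0.01 0.07 0.02]
```

View pics/w3.png

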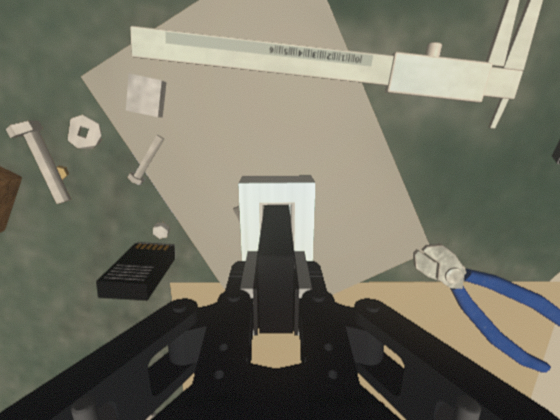

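```bash
python3 -m crank '[[0,0,-0.1,0,0,0,0],[0,0,-0.3,0,0,0,0],[0,0,-0.6,0,0,0,0],[0,0,-0.9,0,0,0,0],[0,0,-0.9,0,0,0,0],[0,0,-0.9,0,0,0,0]]'; python3 -c "
from h import *
p=imaging.read_camera('wrist');save(p,'w4.png')
p=imaging.read_camera('scene');save(p,'s4.png')
plan([.5975,-.2675,.2],99)
a=p['pixels'][100:240,200:300];cv2.imwrite('pics/s4c.png',cv2.resize(a[:,:,::-1],None,fx=4,fy=4,interpolation=cv2.INTER_CUBIC))
"
```

```text
time: 5.75
eef_pos: [0.5466, 0.2105, 0.1954]
tcp_rot: [-0.103, 0.995, -0.0, 0.001]
contact_force: [-0.0, -0.1, -1.4]
opening: 0.174
pos [0.5449 0.2102 0.1919] q6 -1.582 t 5.85 f [-1.   -0.09 -2.24] op 0.173
shift [ 0.3095 -3.1891 -0.0522] turn [-0.0001 -0.0026  0.0314] deg [-0.01 -0.24  2.82]
```

View pics/w4.png

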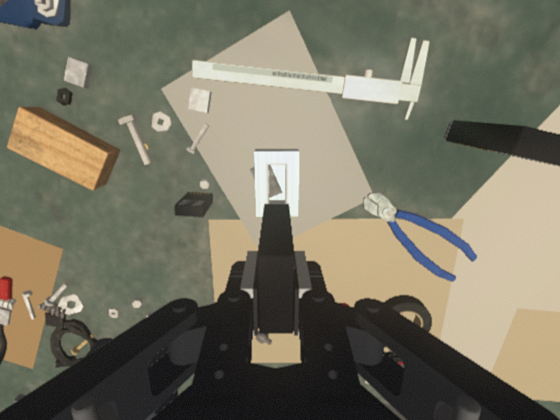

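View pics/s4c.png

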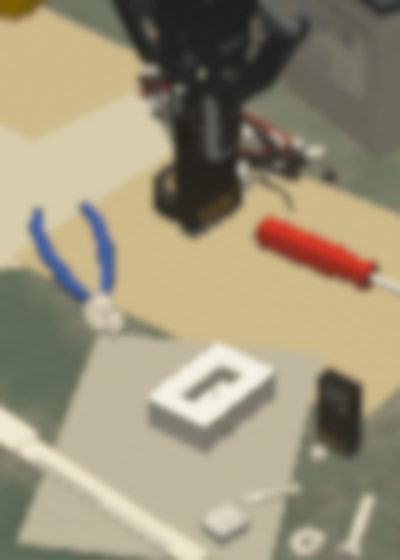

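Cartridge is held upright and clear of the stand, which now shows empty at ~(277,183). Transferring to the recorder.

```bash
python3 -m crank '[[0.1,-0.3,-0.05,0,0,0.031,0],[0.1,-0.6,-0.05,0,0,0.031,0],[0.1,-0.95,-0.05,0,0,0.031,0],[0.1,-0.95,-0.05,0,0,0.031,0]]' && python3 -m crank '[[0.05,-0.3,0,0,0,0,0],[0.05,-0.6,0,0,0,0,0],[0.05,-0.95,0,0,0,0,0],[0.05,-0.95,0,0,0,0,0]]';  python3 -c "
from h import *
plan([.5975,-.2675,.2],99)
"
```

```text
time: 6.25
eef_pos: [0.5604, 0.0633, 0.1989]
tcp_rot: [-0.076, 0.997, -0.001, -0.002]
contact_force: [-0.8, 0.2, -1.0]
opening: 0.173
time: 6.65
eef_pos: [0.5753, -0.078, 0.1992]
tcp_rot: [-0.076, 0.997, -0.0, -0.002]
contact_force: [1.0, 1.1, -0.9]
opening: 0.175
pos [ 0.5753 -0.078   0.1992] q6 -2.031 t 6.65 f [ 1.    1.13 -0.87] op 0.175
shift [ 0.0457 -1.2708 -0.0053] turn [-0.0001 -0.0022 -0.003 ] deg [-0.01 -0.2  -0.27]
```

```bash
python3 -m crank '[[0.02,-0.3,0,0,0,0,0],[0.02,-0.6,0,0,0,0,0],[0.02,-0.7,0,0,0,0,0]]' && python3 -m crank '[[0.025,-0.3,0,0,0,0,0],[0.025,-0.57,0,0,0,0,0],[0.025,-0.57,0,0,0,0,0],[0.025,-0.57,0,0,0,0,0],[0.025,-0.57,0,0,0,0,0]]';  python3 -c "
from h import *
p=imaging.read_camera('wrist');save(p,'w5.png')
plan([.5975,-.2675,.2],99)
print([(np.round(d['location'],1).tolist(),round(d['confidence'],2),onz(p,*d['location'],.08).round(4)) for d in finder.pinpoint('slot_mouth',p)])
"
```

```text
time: 6.95
eef_pos: [0.5888, -0.18, 0.1993]
tcp_rot: [-0.078, 0.997, 0.001, -0.001]
contact_force: [0.9, -0.5, -1.3]
opening: 0.175
time: 7.45
eef_pos: [0.5988, -0.261, 0.2]
tcp_rot: [-0.079, 0.997, 0.001, -0.001]
contact_force: [-0.2, 0.1, -1.0]
opening: 0.178
pos [ 0.5989 -0.2609  0.2004] q6 -2.297 t 7.5 f [-0.04 -0.39 -0.67] op 0.179
shift [ 0.0163 -0.0416  0.0028] turn [ 0.0011 -0.0008  0.0015] deg [ 0.1  -0.07  0.13]
[([197.7, 271.5], 0.74, array([ 0.5966, -0.265 ,  0.08  ]))]
```

View pics/w5.png

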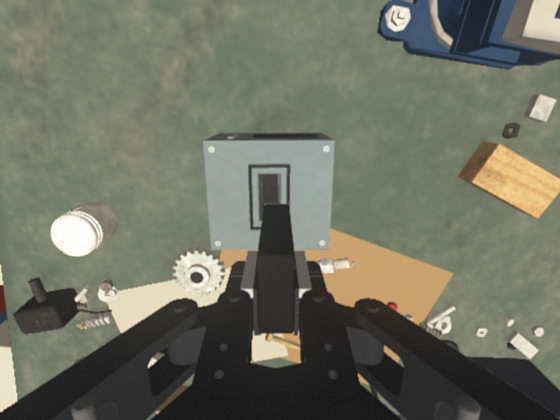

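```bash
python3 -c "
from h import *
p=imaging.read_camera('wrist')
a=p['pixels'][125:260,195:345];cv2.imwrite('pics/w5c.png',cv2.resize(a[:,:,::-1],None,fx=5,fy=4.4,interpolation=cv2.INTER_CUBIC))
"
```

```text
(no output)
```

View pics/w5c.png

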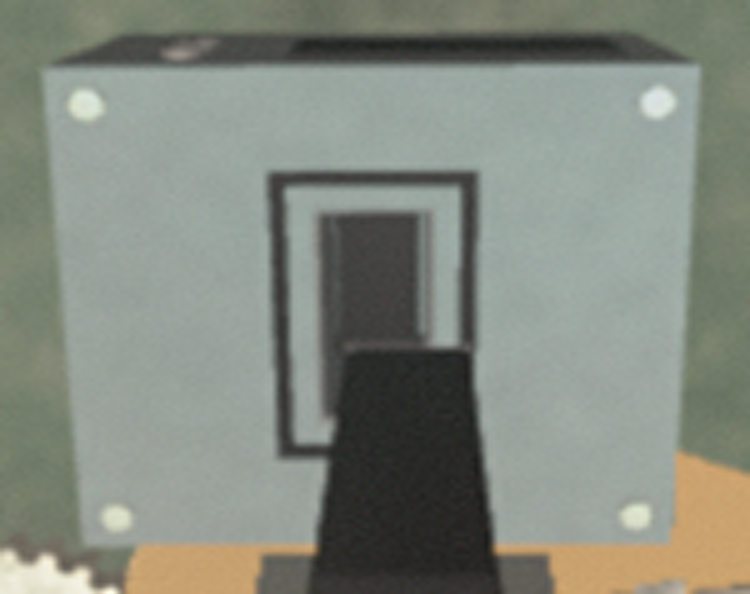

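```bash
python3 -c "
from h import *
p=imaging.read_camera('wrist');s=telemetry.get_state();print(s['eef_pos'])
g=lambda x,y,z:onz(p,125+y/4.4-.5,195+x/5-.5,z)[:2]
R=Ro.from_quat(s['tcp_rot']).as_matrix()
loc=lambda w:(R.T@(np.r_[w,0]-np.r_[s['eef_pos'][:2],0]))[:2]*1000
for n,q in dict(screws=[(86,104),(658,101),(636,516),(116,517)],corn=[(43,70),(700,67),(672,540),(83,545)]).items():
    C=np.array([g(*a,.08) for a in q]);print(n,C.mean(0).round(4),'tool mm',loc(C.mean(0)).round(2))
    for i in range(4):
        a=C[(i+1)%4]-C[i];print(np.linalg.norm(a).round(4),np.degrees(np.arctan2(a[1],a[0])).round(2))
print('slot l/r tool',[loc(g(*a,.08)).round(2) for a in [(322,212),(432,212),(269,175),(478,175),(285,455)]])
print('cart edge tool',[loc(g(*a,.1545)).round(2) for a in [(342,350),(470,350)]])
print('q',s['tcp_rot'])
"
```

```text
[ 0.59919266 -0.2615937   0.20130135]
screws [ 0.5972 -0.2675] tool mm [ 2.87 -5.53]
0.0964 99.53
0.0867 9.36
0.0966 -80.68
0.0864 -170.74
corn [ 0.597  -0.2675] tool mm [ 3.06 -5.45]
0.1099 99.48
0.0987 9.5
0.1101 -80.21
0.0993 -170.61
slot l/r tool [array([ 24.84, -14.42]), array([24.86,  4.59]), array([ 32.14, -23.38]), array([32.18, 12.43]), array([-26.46, -21.98])]
cart edge tool [array([19.9 , -8.14]), array([19.92,  8.24])]
q [-7.95648988e-02  9.96829667e-01  1.77047261e-04 -9.88834393e-05]
```

```bash
python3 -m crank '[[0.02,-0.035,0.1,0,0,-0.005,0],[0.02,-0.035,0.3,0,0,-0.005,0],[0.02,-0.035,0.38,0,0,-0.005,0],[0.02,-0.035,0.38,0,0,-0.005,0],[0.02,-0.035,0.38,0,0,-0.005,0]]';  python3 -c "
from h import *
p=imaging.read_camera('wrist');q=imaging.read_camera('scene')
plan([.5972,-.2675,.125],99.6)
a=p['pixels'][100:300,180:380];cv2.imwrite('pics/w6c.png',cv2.resize(a[:,:,::-1],None,fx=3,fy=3,interpolation=cv2.INTER_CUBIC))
a=q['pixels'][190:340,375:495];cv2.imwrite('pics/s6c.png',cv2.resize(a[:,:,::-1],None,fx=4,fy=4,interpolation=cv2.INTER_CUBIC))
"
```

```text
time: 8.15
eef_pos: [0.597, -0.2688, 0.1443]
tcp_rot: [-0.083, 0.997, 0.0, -0.0]
contact_force: [-0.2, -0.9, -0.6]
opening: 0.171
pos [ 0.5978 -0.2693  0.1459] q6 -2.314 t 8.25 f [ 0.38 -0.2  -0.94] op 0.177
shift [0.0024 0.0126 0.1394] turn [-0.0012  0.0013 -0.0012] deg [-0.11  0.11 -0.11]
```

View pics/w6c.png

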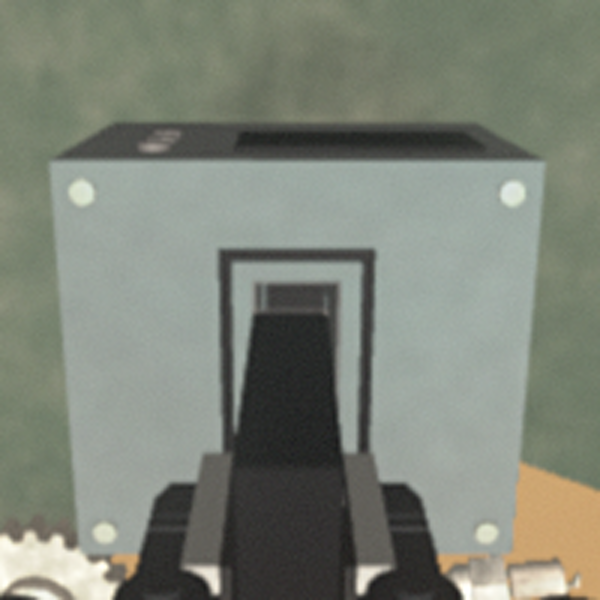

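View pics/s6c.png

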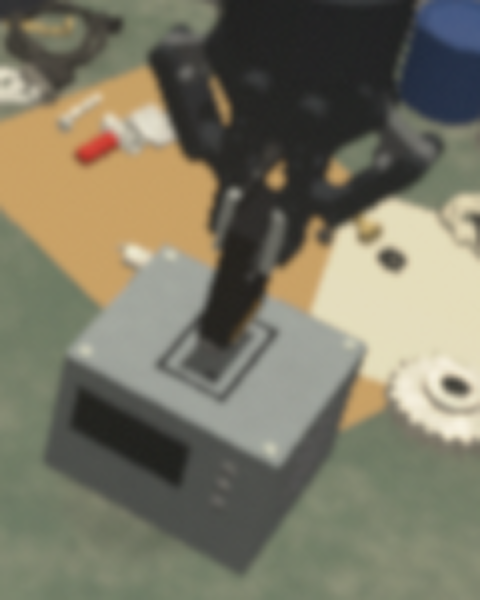

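```bash
python3 -c "
from h import *
p=imaging.read_camera('wrist');s=telemetry.get_state();print(s['eef_pos'])
g=lambda x,y,z:onz(p,100+y/3-.33,180+x/3-.33,z)[:2]
R=Ro.from_quat(s['tcp_rot']).as_matrix()
loc=lambda w:(R.T@(np.r_[w,0]-np.r_[s['eef_pos'][:2],0]))[:2]*1000
C=np.array([g(*a,.08) for a in [(81,193),(513,193),(487,532),(105,532)]]);print(C.mean(0).round(4),'tool mm',loc(C.mean(0)).round(2),[np.degrees(np.arctan2(*(C[i]-C[j])[::-1])) for i,j in((1,0),(2,3))])
print('slot',[loc(g(*a,.08)).round(2) for a in [(256,284),(339,284),(219,251),(376,250)]])
print('cart',[loc(g(*a,s['eef_pos'][2]-.0455)).round(2) for a in [(252,315),(331,315)]])
"
```

```text
[ 0.59785941 -0.2692785   0.14607353]
[ 0.5989 -0.2674] tool mm [-1.31  1.64] [np.float64(99.56599872779853), np.float64(99.61813902793007)]
slot [array([20.8 , -7.84]), array([20.83, 11.48]), array([ 28.67, -16.28]), array([28.96, 19.84])]
cart [array([19.8 , -7.98]), array([19.83,  8.77])]
```

```bash
python3 -m crank '[[-0.003,0.009,0.0,0,0,0,0],[-0.003,0.009,0.04,0,0,0,0],[-0.003,0.009,0.08,0,0,0,0],[-0.003,0.009,0.11,0,0,0,0],[-0.003,0.009,0.13,0,0,0,0],[-0.003,0.009,0.13,0,0,0,0]]';  python3 -c "
from h import *
p=imaging.read_camera('wrist')
plan([.5989,-.2674,.11],99.6)
a=p['pixels'][100:300,180:380];cv2.imwrite('pics/w7c.png',cv2.resize(a[:,:,::-1],None,fx=3,fy=3,interpolation=cv2.INTER_CUBIC))
"
```

```text
time: 8.9
eef_pos: [0.5967, -0.267, 0.1237]
tcp_rot: [-0.083, 0.997, 0.001, -0.001]
contact_force: [-0.6, -0.1, -1.8]
opening: 0.175
pos [ 0.597  -0.2672  0.1242] q6 -2.312 t 8.95 f [ 0.15 -0.31 -1.29] op 0.178
shift [-0.0126 -0.0036  0.0949] turn [ 0.0004 -0.0005 -0.0013] deg [ 0.04 -0.04 -0.12]
```

View pics/w7c.png

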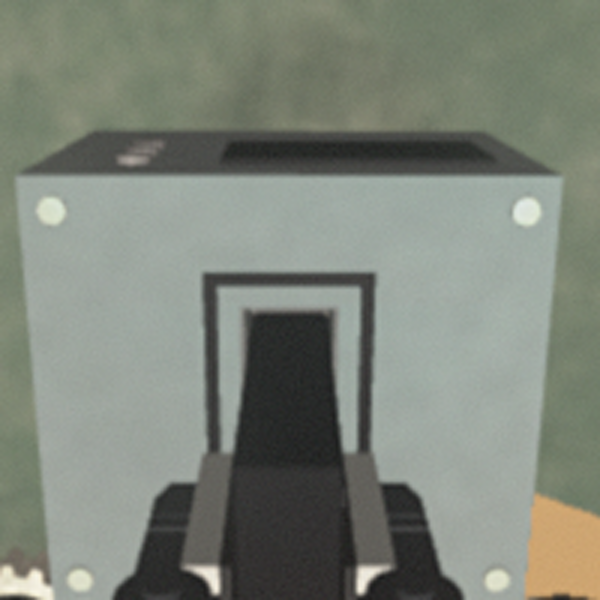

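The foot is in the slot (cartridge cols 247–332 within slot 244–337) with no side force. I'll keep lowering gently.

```bash
python3 -m crank '[[0,0,0.03,0,0,0,0],[0,0,0.06,0,0,0,0],[0,0,0.09,0,0,0,0],[0,0,0.11,0,0,0,0],[0,0,0.11,0,0,0,0]]'; python3 -m crank '[[0,0,0.01,0,0,0,0],[0,0,0.02,0,0,0,0],[0,0,0.02,0,0,0,0]]'
```

```text
time: 9.45
eef_pos: [0.5968, -0.267, 0.1074]
tcp_rot: [-0.083, 0.997, 0.0, -0.001]
contact_force: [0.5, 0.9, -1.4]
opening: 0.172
time: 9.75
eef_pos: [0.5972, -0.2673, 0.1052]
tcp_rot: [-0.083, 0.997, 0.0, -0.0]
contact_force: [-0.3, -0.7, -0.3]
opening: 0.171
```

```bash
for i in 1; do python3 -m crank '[[0,0,0.01,0,0,0,0],[0,0,0.02,0,0,0,0],[0,0,0.02,0,0,0,0]]'; python3 -m crank '[[0,0,0.01,0,0,0,0],[0,0,0.01,0,0,0,0]]';python3 -m crank '[[0,0,0.01,0,0,0,0],[0,0,0.01,0,0,0,0]]';  done
```

```text
time: 10.05
eef_pos: [0.597, -0.2672, 0.102]
tcp_rot: [-0.083, 0.997, 0.0, -0.0]
contact_force: [-0.7, 0.2, -1.3]
opening: 0.175
time: 10.25
eef_pos: [0.5971, -0.2672, 0.1006]
tcp_rot: [-0.083, 0.997, 0.0, -0.0]
contact_force: [1.1, -0.1, -0.9]
opening: 0.174
time: 10.45
eef_pos: [0.5971, -0.2672, 0.0991]
tcp_rot: [-0.083, 0.997, 0.0, -0.0]
contact_force: [-0.4, -0.1, -2.0]
opening: 0.177
```

```bash
python3 -m crank '[[0,0,0.01,0,0,0,0],[0,0,0.01,0,0,0,0]]'; python3 -m crank '[[0,0,0.01,0,0,0,0],[0,0,0.01,0,0,0,0]]';python3 -m crank '[[0,0,0.007,0,0,0,0],[0,0,0.007,0,0,0,0]]'
```

```text
time: 10.65
eef_pos: [0.5971, -0.2672, 0.0976]
tcp_rot: [-0.083, 0.997, 0.0, -0.0]
contact_force: [-0.4, -0.2, -1.5]
opening: 0.174
time: 10.85
eef_pos: [0.5973, -0.2674, 0.0964]
tcp_rot: [-0.083, 0.997, -0.0, 0.0]
contact_force: [-0.5, -0.0, -1.2]
opening: 0.176
time: 11.05
eef_pos: [0.5974, -0.2675, 0.0959]
tcp_rot: [-0.083, 0.997, -0.0, 0.0]
contact_force: [-0.4, 0.2, 2.7]
opening: 0.177
```

Contact felt at TCP z≈0.096, so the carriage was left latched. This first press will release it. Pressing in small steps.

```bash
python3 -m crank '[[0,0,0.01,0,0,0,0],[0,0,0.01,0,0,0,0]]'; python3 -m crank '[[0,0,0.01,0,0,0,0],[0,0,0.01,0,0,0,0]]';python3 -m crank '[[0,0,0.007,0,0,0,0],[0,0,0.007,0,0,0,0]]'
```

```text
time: 11.25
eef_pos: [0.5974, -0.2675, 0.0943]
tcp_rot: [-0.083, 0.997, -0.0, 0.0]
contact_force: [-0.4, 0.4, 3.2]
opening: 0.178
time: 11.45
eef_pos: [0.5974, -0.2675, 0.0924]
tcp_rot: [-0.083, 0.997, -0.0, 0.0]
contact_force: [-1.5, -0.1, 2.9]
opening: 0.175
time: 11.65
eef_pos: [0.5974, -0.2675, 0.0913]
tcp_rot: [-0.083, 0.997, -0.0, 0.0]
contact_force: [-0.5, 0.2, 3.7]
opening: 0.173
```

```bash
python3 -m crank '[[0,0,0.005,0,0,0,0],[0,0,0.005,0,0,0,0]]'; python3 -m crank '[[0,0,0.005,0,0,0,0],[0,0,0.005,0,0,0,0]]';python3 -m crank '[[0,0,0.004,0,0,0,0],[0,0,0.004,0,0,0,0]]'
```

```text
time: 11.85
eef_pos: [0.5974, -0.2675, 0.0905]
tcp_rot: [-0.083, 0.997, -0.0, 0.0]
contact_force: [-0.5, -0.7, 4.0]
opening: 0.174
time: 12.05
eef_pos: [0.5973, -0.2674, 0.0897]
tcp_rot: [-0.083, 0.997, -0.0, 0.0]
contact_force: [-0.0, -0.4, 3.9]
opening: 0.173
time: 12.25
eef_pos: [0.5973, -0.2674, 0.0892]
tcp_rot: [-0.083, 0.997, -0.0, 0.0]
contact_force: [0.2, -0.6, 4.5]
opening: 0.174
```

```bash
python3 -m crank '[[0,0,0.004,0,0,0,0],[0,0,0.004,0,0,0,0]]'; python3 -m crank '[[0,0,0.004,0,0,0,0],[0,0,0.004,0,0,0,0]]'
```

```text
time: 12.45
eef_pos: [0.5974, -0.2675, 0.089]
tcp_rot: [-0.083, 0.997, -0.0, 0.0]
contact_force: [-1.0, -0.4, 5.1]
opening: 0.176
time: 12.65
eef_pos: [0.5975, -0.2675, 0.089]
tcp_rot: [-0.083, 0.997, -0.0, 0.0]
contact_force: [-1.4, 0.3, 8.1]
opening: 0.175
```

```bash
python3 -m crank '[[0,0,0.004,0,0,0,0],[0,0,0.004,0,0,0,0]]'; python3 -m crank '[[0,0,0.003,0,0,0,0],[0,0,0.003,0,0,0,0]]'
```

```text
time: 12.85
eef_pos: [0.5975, -0.2675, 0.0887]
tcp_rot: [-0.083, 0.997, -0.0, 0.0]
contact_force: [-2.1, 1.4, 8.7]
opening: 0.176
time: 13.05
eef_pos: [0.5976, -0.2675, 0.0886]
tcp_rot: [-0.083, 0.997, -0.0, 0.0]
contact_force: [-2.7, 1.5, 8.7]
opening: 0.173
```

```bash
python3 -m crank '[[0,0,0.004,0,0,0,0],[0,0,0.004,0,0,0,0]]'; python3 -m crank '[[0,0,0.004,0,0,0,0],[0,0,0.004,0,0,0,0]]'
```

```text
time: 13.25
eef_pos: [0.5977, -0.2676, 0.0884]
tcp_rot: [-0.083, 0.997, -0.0, 0.0]
contact_force: [-1.9, 1.5, 10.3]
opening: 0.174
time: 13.45
eef_pos: [0.5977, -0.2676, 0.0881]
tcp_rot: [-0.083, 0.997, -0.0, 0.0]
contact_force: [-2.4, 1.6, 12.0]
opening: 0.176
```

Reached ~13 N on the stop. Easing up to let the carriage move.

```bash
python3 -m crank '[[0,0,-0.02,0,0,0,0],[0,0,-0.04,0,0,0,0],[0,0,-0.06,0,0,0,0],[0,0,-0.06,0,0,0,0]]'; python3 -m crank '[[0,0,-0.02,0,0,0,0],[0,0,-0.04,0,0,0,0],[0,0,-0.04,0,0,0,0]]';  python3 -m crank '[[0,0,0,0,0,0,0],[0,0,0,0,0,0,0]]'
```

```text
time: 13.85
eef_pos: [0.5971, -0.2672, 0.0944]
tcp_rot: [-0.083, 0.997, 0.0, -0.0]
contact_force: [-0.3, -0.0, 2.9]
opening: 0.178
time: 14.15
eef_pos: [0.5968, -0.267, 0.1009]
tcp_rot: [-0.083, 0.997, 0.001, -0.001]
contact_force: [-1.2, 1.7, 2.3]
opening: 0.176
time: 14.35
eef_pos: [0.5969, -0.267, 0.1005]
tcp_rot: [-0.083, 0.997, 0.0, -0.0]
contact_force: [-1.4, -0.1, 3.8]
opening: 0.176
```

The carriage is up (still pushing back at z 0.1005), so the second press should latch it.

```bash
python3 -m crank '[[0,0,0.02,0,0,0,0],[0,0,0.04,0,0,0,0],[0,0,0.06,0,0,0,0],[0,0,0.068,0,0,0,0],[0,0,0.068,0,0,0,0]]'; python3 -m crank '[[0,0,0.01,0,0,0,0],[0,0,0.01,0,0,0,0]]'; python3 -m crank '[[0,0,0.004,0,0,0,0],[0,0,0.004,0,0,0,0]]'
```

```text
time: 14.85
eef_pos: [0.597, -0.2671, 0.0901]
tcp_rot: [-0.083, 0.997, 0.0, -0.0]
contact_force: [-1.7, 1.2, 3.5]
opening: 0.178
time: 15.05
eef_pos: [0.5971, -0.2672, 0.089]
tcp_rot: [-0.083, 0.997, 0.0, -0.0]
contact_force: [-2.9, 1.6, 4.8]
opening: 0.177
time: 15.25
eef_pos: [0.5972, -0.2672, 0.0889]
tcp_rot: [-0.083, 0.997, 0.0, -0.0]
contact_force: [-2.9, 2.1, 6.7]
opening: 0.176
```

```bash
python3 -m crank '[[0,0,0.006,0,0,0,0],[0,0,0.006,0,0,0,0]]'; python3 -m crank '[[0,0,0.006,0,0,0,0],[0,0,0.006,0,0,0,0]]'; python3 -m crank '[[0,0,0.004,0,0,0,0],[0,0,0.004,0,0,0,0]]'
```

```text
time: 15.45
eef_pos: [0.5973, -0.2673, 0.0888]
tcp_rot: [-0.083, 0.997, 0.0, -0.0]
contact_force: [-3.9, 2.3, 9.8]
opening: 0.17
time: 15.65
eef_pos: [0.5974, -0.2674, 0.0884]
tcp_rot: [-0.083, 0.997, 0.0, -0.0]
contact_force: [-5.4, 3.0, 11.3]
opening: 0.174
time: 15.85
eef_pos: [0.5975, -0.2674, 0.0882]
tcp_rot: [-0.083, 0.997, 0.0, -0.0]
contact_force: [-4.8, 3.6, 12.1]
opening: 0.174
```

```bash
python3 -m crank '[[0,0,-0.02,0,0,0,0],[0,0,-0.04,0,0,0,0],[0,0,-0.056,0,0,0,0],[0,0,-0.056,0,0,0,0]]'; python3 -m crank '[[0,0,-0.006,0,0,0,0],[0,0,-0.006,0,0,0,0]]';python3 -m crank '[[0,0,-0.006,0,0,0,0],[0,0,-0.006,0,0,0,0]]'
```

```text
time: 16.25
eef_pos: [0.5975, -0.2676, 0.0944]
tcp_rot: [-0.083, 0.997, -0.0, 0.001]
contact_force: [-1.1, 0.6, 1.8]
opening: 0.178
time: 16.45
eef_pos: [0.5975, -0.2675, 0.0952]
tcp_rot: [-0.083, 0.997, -0.0, 0.0]
contact_force: [-1.1, 0.6, 2.9]
opening: 0.176
time: 16.65
eef_pos: [0.5974, -0.2675, 0.0961]
tcp_rot: [-0.083, 0.997, -0.0, 0.0]
contact_force: [-0.8, -0.1, 1.1]
opening: 0.174
```

```bash
python3 -m crank '[[0,0,-0.004,0,0,0,0],[0,0,-0.004,0,0,0,0]]';python3 -m crank '[[0,0,-0.004,0,0,0,0],[0,0,-0.004,0,0,0,0],[0,0,-0.004,0,0,0,0]]'
```

```text
time: 16.85
eef_pos: [0.5971, -0.2673, 0.0964]
tcp_rot: [-0.083, 0.997, -0.0, -0.0]
contact_force: [0.3, -0.7, -1.0]
opening: 0.172
time: 17.15
eef_pos: [0.597, -0.2671, 0.097]
tcp_rot: [-0.083, 0.997, 0.0, -0.0]
contact_force: [0.1, 0.4, -1.3]
opening: 0.174
```

Force has vanished just above 0.096, so it's latched. Releasing, with a slight settle down first.

```bash
python3 -m crank '[[0,0,0.004,0,0,0,0],[0,0,0.004,0,0,0,0.3],[0,0,0.004,0,0,0,0.5],[0,0,0.004,0,0,0,0.7],[0,0,0.004,0,0,0,0.7],[0,0,0.004,0,0,0,0.7]]'; python3 -m crank '[[0,0,-0.1,0,0,0,0.7],[0,0,-0.3,0,0,0,0.7],[0,0,-0.6,0,0,0,0.7],[0,0,-0.8,0,0,0,0.7],[0,0,-0.8,0,0,0,0.7]]'; python3 -c "
from h import *
p=imaging.read_camera('wrist');save(p,'w8.png');q=imaging.read_camera('scene');t=imaging.read_camera('top')
plan([.5989,-.2674,.11],99.6)
a=q['pixels'][190:340,375:495];cv2.imwrite('pics/s8c.png',cv2.resize(a[:,:,::-1],None,fx=4,fy=4,interpolation=cv2.INTER_CUBIC))
for z in (.112,.1205,.1224,.128): 
  c=np.array([.5972,-.2673]);u=np.array([np.cos(np.radians(9.6)),np.sin(np.radians(9.6))]);v=np.array([-u[1],u[0]])
  print(z,proj(p,[np.r_[c+sx*.02*u+sy*.008*v,z] for sx,sy in((-1,-1),(-1,1),(1,1),(1,-1))]).round(1).tolist())
"
```

```text
time: 17.75
eef_pos: [0.5973, -0.2674, 0.0969]
tcp_rot: [-0.083, 0.997, -0.0, 0.0]
contact_force: [-0.8, 0.4, -0.1]
opening: 0.701
time: 18.25
eef_pos: [0.6002, -0.2691, 0.2256]
tcp_rot: [-0.083, 0.997, -0.004, 0.005]
contact_force: [0.8, 0.8, 0.5]
opening: 0.702
pos [ 0.5969 -0.2671  0.2168] q6 -2.312 t 18.4 f [-0.48  0.4  -0.51] op 0.696
shift [-0.0128 -0.0041  0.7123] turn [ 0.0001 -0.0001 -0.0012] deg [ 0.01 -0.01 -0.11]
0.112 [[270.5, 175.7], [289.5, 175.7], [288.9, 220.1], [270.7, 220.1]]
0.1205 [[270.2, 178.0], [289.8, 178.0], [289.2, 223.7], [270.5, 223.7]]
0.1224 [[270.1, 178.6], [289.9, 178.6], [289.3, 224.5], [270.4, 224.5]]
0.128 [[270.0, 180.2], [290.1, 180.2], [289.5, 227.0], [270.3, 227.0]]
```

View pics/w8.png

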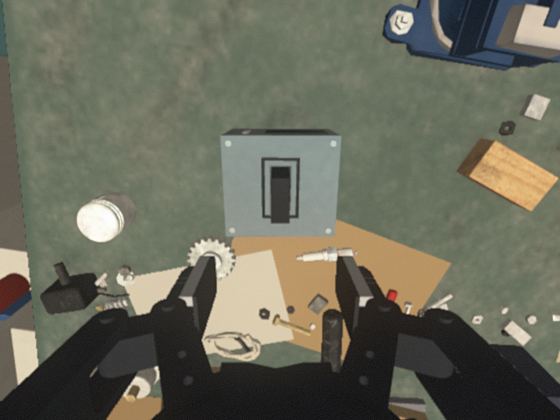

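View pics/s8c.png

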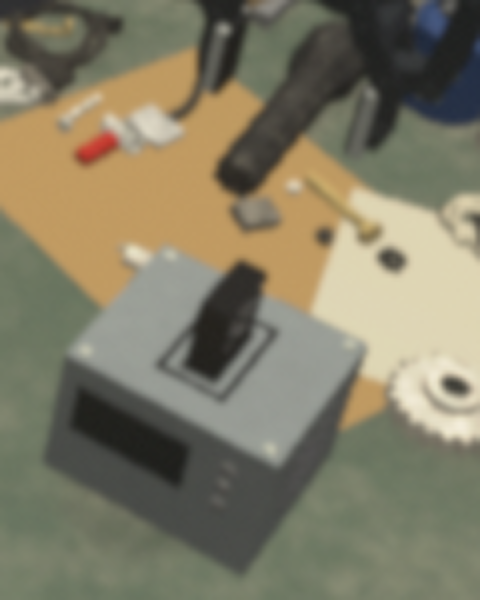

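```bash
python3 -c "
from h import *
p=imaging.read_camera('wrist');q=imaging.read_camera('scene')
a=p['pixels'][145:240,215:345];cv2.imwrite('pics/w9c.png',cv2.resize(a[:,:,::-1],None,fx=6,fy=6,interpolation=cv2.INTER_CUBIC))
a=q['pixels'][245:295,410:460];cv2.imwrite('pics/s9c.png',cv2.resize(a[:,:,::-1],None,fx=11,fy=11,interpolation=cv2.INTER_CUBIC))
c=np.array([.5972,-.2673]);u=np.array([np.cos(np.radians(9.6)),np.sin(np.radians(9.6))]);v=np.array([-u[1],u[0]])
for z in (.1215,.128):
  X=[np.r_[c+sx*.02*u+sy*.008*v,z] for sx,sy in((-1,-1),(-1,1),(1,1),(1,-1))]
  print(z,((proj(p,X)-[215,145]+.5)*6).round(0).tolist(),((proj(q,X)-[410,245]+.5)*11).round(0).tolist())
X=[np.r_[c+sx*.0435*u+sy*.048*v,.08] for sx,sy in((-1,-1),(-1,1),(1,1),(1,-1))]
print('screws',((proj(p,X)-[215,145]+.5)*6).round(0).tolist())
"
```

```text
0.1215 [[306.0, 247.0], [428.0, 247.0], [425.0, 528.0], [309.0, 528.0]] [[251.0, 281.0], [164.0, 237.0], [270.0, 110.0], [356.0, 152.0]]
0.128 [[305.0, 259.0], [429.0, 259.0], [427.0, 547.0], [308.0, 547.0]] [[259.0, 253.0], [171.0, 210.0], [278.0, 83.0], [364.0, 125.0]]
screws [[45.0, 26.0], [689.0, 25.0], [661.0, 562.0], [74.0, 563.0]]
```

View pics/w9c.png

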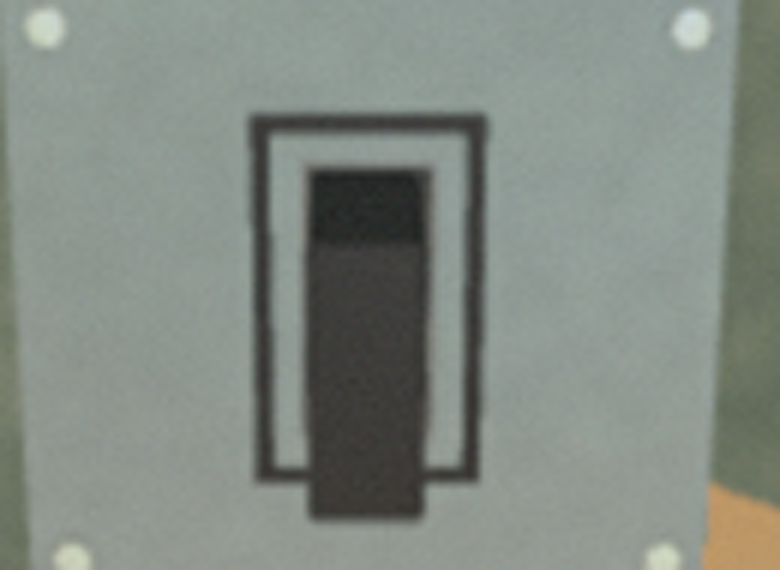

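View pics/s9c.png

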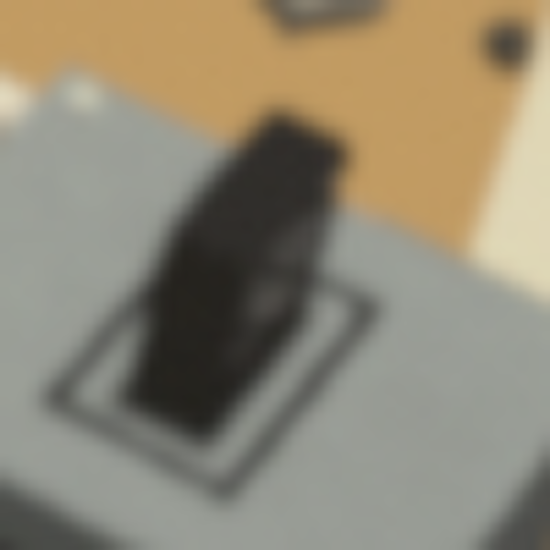

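Both views put the cartridge top at z≈0.121, so its centre is about 1–2 mm above the mouth. That is latched, since a popped-up carriage would put the top at about 0.128. It is centred and upright, and the gripper is clear.

```bash
python3 -c "
from h import *
print(ticket.sign_off())"
```

```text
the job is handed in; nothing more can be done
None
```

The cartridge is in the recorder's slot, latched down, and the job is handed in at about 18.5 s of the 48 s allowed; the sign-off reports no verdict.

- **What I did:** I took the middle-sized cartridge from its stand and lowered it into the slot. The carriage had been left latched, so the first press (about 13 N on the stop) made it come up. The second press (about 13 N) latched it, and I then released.
- **Force check:** the upward push disappeared at the same height where I first felt the latched carriage. That height means it is latched and the cartridge did not slip in the grip.
- **Camera check:** the wrist and scene views both put the cartridge's top at about z = 0.121 m, so its centre is about 1–2 mm above the mouth. It is centred and looks upright, and the gripper is 0.1 m clear.
- **Disagreements:** the height from the force contact was about 1 mm higher than the camera reading, which is within calibration. During the second press there was a sideways force of up to about 6 N, gone after I eased up. No check failed.

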